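Index the pour-over dripper to the next cup and wind the brew timer

TASK

Get the pour-over bar ready for the next cup: push the dripper carriage along its rail, away from the plain cream mug, until it clicks home in the station over the dotted mug, without running it on to the end of the rail. Then wind the brew timer past its red 10-minute mark and turn it back down to 4 minutes. Leave the mugs and the other things standing where they are.

Things in the scene. Friction and masses are not known exactly. Their poses are not given: they have to be found in the camera images.
- stand: Pour-over bar, fixed to the worktop: wooden foot 172 x 365 x 16 mm, two posts, square aluminium rail. Origin on the worktop under the foot; y axis along the rail, x away from the robot, within 0.12 rad of square to it. The rail lies at x = +70 mm here, its top 200 mm above the worktop. The carriage slides towards -y (the robot's right).
- carriage (a joint): Travel of the dripper carriage along the rail, m: 0 in the first station (over the cream mug), 0.200 at the rail's end. The next station, a notch in a clamped strip, lies somewhere from 0.122 to 0.158, not measured: it must be felt. Sliding slowly between stations takes 1 to 3 N; pushing out of a station takes 10 to 13 N.
- plunger (a joint): Spring roller under the carriage with a black pin head on top of the saddle: below 0.001 m while it rides the plain rail, about 0.0047 m (pin head lower) in a station. At a notch the carriage snaps in over the last 6 mm, then resists a push further with 10 to 13 N; let go, it centres itself and stays.
- push_tab (a point): The place to push: on the outer face of the carriage's left (+y) steel side plate, 243 mm above the worktop, 14 mm below the plate's top edge. The plate is 32 mm wide, faces the stand's +y and stands up beside the saddle on the rail as a push tab. At 229 mm and higher there is only this plate, its twin 84 mm to the right and the pin head; the dripper's paper rim ends at 236 mm.
- dripper_outlet (a point): Bottom opening of the white cone dripper on the carriage, on the cone's axis, 136 mm above the worktop.
- mug_a: Plain cream mug, 78 mm wide, 101 mm high, handle towards the robot, on the stand's foot under the first station. Origin at the underside, 18.5 mm from the cup's axis towards the handle. Leave it where it is.
- mug_b: White mug with blue-green dots, 90 mm wide, 105 mm high, handle towards the robot, on the stand's foot near the next station (its axis within 25 mm of where the dripper outlet must stop). Origin at the underside, 19.5 mm from the cup's axis towards the handle. Leave it where it is.
- mug_b_mouth (a point): Centre of the dotted mug's mouth.
- timer_case: White round case of the brew timer, 76 mm across, 26 mm high, stuck to the worktop. Origin at the middle of its underside. From the axis the zero mark lies towards its -x; a tick a minute follows clockwise (seen from above), 0.12 rad each, longer at 0, 5 and 10; the 10-minute mark is red.
- timer (a joint): Angle of the timer's red knob, rad, growing clockwise seen from above, 0.12 rad a minute: 0 at the zero mark, 0.48 at 4 minutes, 1.20 at the red 10-minute mark, stop at 1.50. Starts between 0 and 0.2. It turns against about 0.04 N m and stays where it is left.
- timer_grip (a point): On the knob's axis, 55 mm above the worktop: the height to grip. Finger bar 44 mm long, 11 mm thick, top 63 mm above the worktop, on a disc 47 mm across whose top is at 32 mm. The point's x axis lies along the bar and turns with it; at 0 the bar lies along the case's x axis, its white pointer towards -x.
- tumbler: Empty glass tumbler, 81 mm wide, 91 mm high, standing behind and to the right of the bar. Leave it alone.
- lemon: Lemon, 71 mm long, lying on the worktop to the right. Leave it alone.
Things that resemble listed ones, but are neither listed nor needed, are in the scene too. Leave any green look-alike of the timer_case alone.

How it is judged (in metres and radians):
On the way, in this order (a step that is already met when the one before it is completed fails the run):
1. the carriage sits in the next station's notch, the dripper over the dotted mug (value of joint plunger above 0.003 m and value of joint carriage above 0.1 m and horizontal distance between dripper_outlet and mug_b_mouth below 0.03 m), for 0.2 s.
2. the timer is wound past its red 10-minute mark (value of joint timer above 1.2 rad), for 0.1 s.
At the end, for the whole second after the job is handed in: The carriage's spring roller sits at least 3 mm down in the next station's notch, with the dripper outlet within 30 mm of the axis of the dotted mug, which stands upright and still; the timer's knob stands at 4 minutes to within half a minute (0.42 to 0.54 rad) (all of step 1 and value of joint timer between 0.42 and 0.54 rad and linear speed of mug_b below 0.02 m/s and angle between mug_b's own z axis and vertical below 0.1 rad); the robot touches nothing.
It fails at once if the carriage was run on to the end of the rail (value of joint carriage above 0.19 m).
It fails at once if a mug was pushed away by more than 20 mm or tipped (distance of any of mug_a, mug_b from where it was at the start of the episode above 0.02 m or angle between any of mug_a, mug_b's own z axis and vertical above 0.3 rad).
It fails at once if the tumbler or the lemon was knocked away by more than 30 mm (distance of any of tumbler, lemon from where it was at the start of the episode above 0.03 m).
It also fails if it takes over 51 s, if anything falls off the work surface, if the arm or the gripper's body presses on something with over 40 N, if the wrist force passes 120 N, or if a joint passes its speed limit or range.

ROBOT

A 6-joint arm with a two-finger parallel gripper is mounted at the origin on a cart in front of the work surface, level with it; the furniture and walls round the work are solid. World frame = base frame: x ahead of the robot, y to its left, z up, the work surface at z = 0. Lengths are in m, angles in degrees, forces in N, time in s.
With the tool pointing down it reaches from about 0.4 to 0.825 m from the base axis. Payload 7 kg.
Tool frame: the origin (TCP) lies midway between the tips of the shut fingers; the grasp point (between the pads) lies 19 mm behind it; z points along the fingers, y is the line along which they close (so a half turn about z gives the same grasp; the last joint's range is limited). The gripper opens to 88 mm and grips with 3 to 60 N. Pads are 19 mm wide; open, the fingers measure 130 mm over their backs; the gripper's body (78 mm by 193 mm) begins 47 mm behind the grasp point.
Start: joints at [85.147, 20.546, 0.682, 0, -70.136, -16.507], TCP at [0.246, 0.629, 0.227] pointing down, gripper open.
Joint ranges: [-176.03, 176.03], [-82.01, 121.73], [-58.28, 71.71], [-173.87, 95.51], [-174.79, -0.11], [-173.66, 173.66]. Speed limits (degrees/s): [136.94, 136.94, 172.46, 180, 180, 180].

INTERFACE

Orientations are given as [roll, pitch, yaw] about the fixed x, y, z axes, in that order (R = Rz(yaw) Ry(pitch) Rx(roll)).
In Python, from plant import ctrl gives the robot as it stands. The module is installed in compiled form; this text tells all that it offers.
- The arm moves only by the tool send_rows, never from a script. Its argument "plan" is a list that holds one entry, the list of rows, each a list of 6 numbers: the shift along the tool's x, y, z in cm, then the turn, a rotation vector about the tool's x, y, z in degrees. A call has 1 to 8 rows; each row is the pose to reach, as a shift and turn from the pose commanded when the call began, along the tool's axes at that moment; what a row does not reach only later rows make up. A row lasts 1/12 s, in which the tool goes at most 41.7 mm and 7.16 degrees, less where a joint would pass 70% of its speed; a pose out of reach is approached as far as the arm can. A call with a gripper value outside its range is refused whole. "fingers" is the opening, from 0 (shut) to 1 (fully open), set as the call begins (left out, the last holds). The fingers move at their own pace and stop on an object; the grip force is fixed at half the most. Time passes only in rows, so rows that repeat a pose let the fingers close. It gives the time, the measured TCP pose, the force, the opening and the grip force at its end, in the units of the state.
- ctrl.get_obs(): the state, without advancing time (a new reading comes with each control period).
- ctrl.snapshot(name): name is "scene" or "side" or "wrist"; returns a dict with "img" (480x640x3 uint8, red, green, blue), "K" (3x3 intrinsics, pixels), "k1" (the pictures are not rectified: a ray, as slopes to the right and down, at radius r is drawn at 1 + k1 r^2 times it, then the intrinsics apply), "pose" (4x4, takes a point from camera to world coordinates). Camera axes: x right, y down, z forward; pixel columns grow to the right and rows downward; lengths in m; the calibration is good to about 2 mm. A picture is of the moment at which its call begins. There is no depth.
- ctrl.close_job(): hands the job in; it is judged then, once.
The state is a dict: "clock": time; "joint_pos": joint angles; "qvel": joint speeds; "tau": joint torques, N m; "tool_pos": TCP position; "orientation": TCP orientation; "force": force on the tool from outside, world axes, zero at the start; "moment": the same for the moment, N m; "opening": finger opening in m; "gripper_force": force on a finger pad.
Only numpy, scipy, OpenCV 4.12 (cv2) and the standard library are available. Lean on these libraries where they do the work, as an engineer would, in place of code of your own. Each camera call takes 0.05 s, during which the arm holds its last target. There are 200 camera calls.

## Working session

There is one attempt and no reset: what is moved stays moved. The work goes in short steps, Python scripts to look and compute and a tool call to move; the robot and the scene stay as the last step left them, time stands still between calls to the robot, and variables do not carry over. Pictures are saved under pics/ and viewed, at most 10 in all, crops included, and the job is handed in when it is done.

Besides the shell and the picture viewer there is one more tool, called after "Emit:" as a command line: name --argument value ..., lists and objects as JSON in quotes. send_rows: Moves the arm, as the interface text tells. Its arguments: {"type":"object","properties":{"plan":{"type":"array","items":{"type":"array","items":{"type":"array","items":{"type":"number"}}}},"fingers":{"type":"number"}},"required":["plan"]}

```bash
mkdir -p pics; cat > h.py <<'E'
import numpy as np, cv2
from plant import ctrl
from scipy.spatial.transform import Rotation as R
def snap(n,f=None):
    s=ctrl.snapshot(n)
    if f: cv2.imwrite('pics/'+f,s['img'][:,:,::-1])
    return s
def ray(s,u,v):
    K=s['K'];p=cv2.undistortPoints(np.array([[[u,v]]],float),K,np.array([s['k1'],0,0,0.]))[0,0]
    T=s['pose'];return T[:3,3],T[:3,:3]@np.array([p[0],p[1],1])
def onz(s,u,v,z):
    o,d=ray(s,u,v);return o+d*(z-o[2])/d[2]
def proj(s,P):
    T=np.linalg.inv(s['pose']);P=np.atleast_2d(np.array(P,float))
    return cv2.projectPoints(P,cv2.Rodrigues(T[:3,:3])[0],T[:3,3],s['K'],np.array([s['k1'],0,0,0.]))[0][:,0]
def tri(rays):
    A=np.zeros((3,3));b=np.zeros(3)
    for o,d in rays:
        d=d/np.linalg.norm(d);M=np.eye(3)-np.outer(d,d);A+=M;b+=M@o
    return np.linalg.solve(A,b)
def rel(target,Rt=None):
    "shift in tool axes (cm) from the present commanded/measured pose"
    o=ctrl.get_obs();Rm=R.from_euler('xyz',o['orientation'],degrees=True)
    return Rm.inv().apply(np.array(target)-o['tool_pos'])*100
E
python3 - <<'E'
from h import *
for n in('scene','side'):
    s=snap(n,n+'0.png');print(n,s['k1'],s['K'].round(1).tolist(),s['pose'].round(3).tolist())
o=ctrl.get_obs();print(o)
E
```

```text
scene 0.010735395170531209 [[542.8, 0.0, 319.5], [0.0, 542.8, 243.6], [0.0, 0.0, 1.0]] [[0.431, -0.586, 0.686, -0.347], [-0.902, -0.274, 0.333, -0.5], [-0.008, -0.763, -0.646, 0.947], [0.0, 0.0, 0.0, 1.0]]
side -0.09790196425196868 [[580.4, 0.0, 334.4], [0.0, 580.4, 250.0], [0.0, 0.0, 1.0]] [[-0.947, -0.202, 0.25, 0.164], [-0.321, 0.631, -0.706, 0.902], [-0.015, -0.749, -0.663, 1.082], [0.0, 0.0, 0.0, 1.0]]
{'clock': 0.1, 'joint_pos': array([ 8.51477243e+01,  2.05873990e+01,  6.38971052e-01, -1.78194816e-02,
       -7.01371735e+01, -1.65065299e+01]), 'qvel': array([ 0.09527272, -0.19318802,  0.1605423 ,  0.04209878,  0.07793971,
       -0.01154711]), 'tau': array([-1.03236660e-03, -5.84159803e+01,  2.93754083e+01,  7.01537222e+00,
        1.01853185e-02, -4.42536964e-05]), 'tool_pos': array([0.24570846, 0.62821068, 0.22571497]), 'orientation': array([ 1.79913166e+02, -8.26171937e-03, -2.13648664e+01]), 'force': array([ 0.05679193, -0.23820974, -0.31269288]), 'moment': array([ 0.01548959, -0.00163909,  0.02071971]), 'gripper_force': 0.0, 'opening': 0.08763506466608205}
```

View pics/scene0.png

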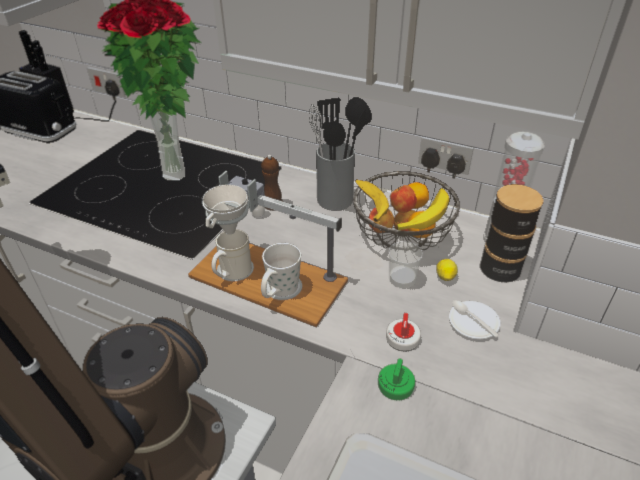

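View pics/side0.png

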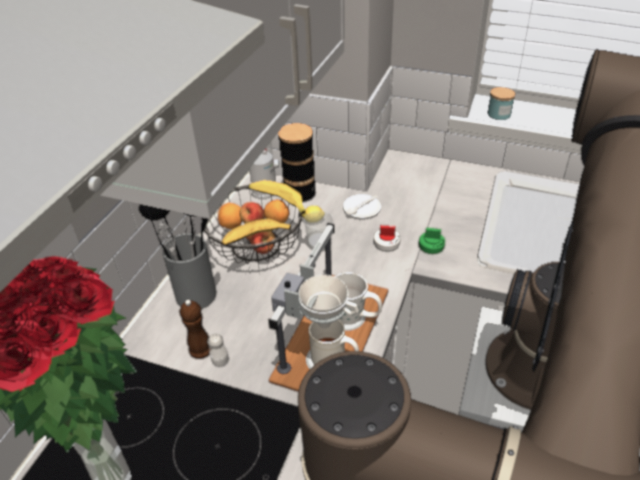

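The scene picture shows the stand's foot (190–345, 245–315), the carriage over the cream mug (about 240, 195) and the dotted mug (282, 270). There are two timer-like things: a white case with a red knob at (404, 333) and a green one at (397, 380). White with red fits; the green one is the look-alike. I'll measure and check with one crop.

```bash
python3 - <<'E'
from h import *
S=snap('scene');D=snap('side')
a=S['img'][160:320,180:380,::-1];b=S['img'][300:400,360:450,::-1];c=D['img'][220:380,260:400,::-1]
r=lambda i,w,h:cv2.resize(i,(w,h),interpolation=cv2.INTER_CUBIC)
t=np.zeros((600,800,3),np.uint8);t[:320,:400]=r(a,400,320);t[:320,400:750]=r(c,350,320)[:, :350];t[320:600,:252]=r(b,252,280)
e=D['img'][215:265,365:455,::-1];t[320:600,290:794]=r(e,504,280)
cv2.imwrite('pics/crop1.png',t)
for n,s,(u0,v0,u1,v1),z in(('scene',S,(380,300,430,350),.055),('side',D,(365,215,405,255),.055)):
    im=s['img'].astype(int);m=((im[...,0]>120)&(im[...,1]<70)&(im[...,2]<70)).astype(np.uint8)
    k=np.zeros_like(m);k[v0:v1,u0:u1]=m[v0:v1,u0:u1]
    v,u=np.nonzero(k);print(n,'red',u.min(),u.max(),v.min(),v.max(),len(u),u.mean(),v.mean(),onz(s,u.mean(),v.mean(),.04))
    # white case
# foot
h=cv2.cvtColor(S['img'],cv2.COLOR_RGB2HSV)
m=cv2.inRange(h,(5,110,80),(20,255,255));k=np.zeros_like(m);k[230:325,180:360]=m[230:325,180:360]
c=max(cv2.findContours(k,0,2)[0],key=cv2.contourArea)
p=cv2.approxPolyDP(cv2.convexHull(c),4,True)[:,0];print(p.tolist());
for q in p:print(q,onz(S,*q,.016).round(4))
h=cv2.cvtColor(D['img'],cv2.COLOR_RGB2HSV)
m=cv2.inRange(h,(5,110,80),(20,255,255));k=np.zeros_like(m);k[250:400,265:390]=m[250:400,265:390]
c=max(cv2.findContours(k,0,2)[0],key=cv2.contourArea)
p=cv2.approxPolyDP(cv2.convexHull(c),4,True)[:,0]
for q in p:print('side',q,onz(D,*q,.016).round(4))
E
```

```text
scene red 394 413 314 337 227 403.6916299559471 328.96916299559473 [ 0.43418571 -0.32171478  0.04      ]
side red 381 393 227 239 150 386.84 232.68 [ 0.44090884 -0.32128163  0.04      ]
[[189, 273], [215, 247], [252, 244], [347, 279], [317, 324]]
[189 273] [0.4008 0.2274 0.016 ]
[215 247] [0.5122 0.2247 0.016 ]
[252 244] [0.5642 0.1425 0.016 ]
[347 279] [ 0.5485 -0.1388  0.016 ]
[317 324] [ 0.3856 -0.1353  0.016 ]
side [304 317] [0.5576 0.025  0.016 ]
side [310 321] [0.539  0.0327 0.016 ]
side [308 370] [0.4918 0.1719 0.016 ]
side [294 389] [0.5029 0.2297 0.016 ]
side [270 378] [0.5647 0.2193 0.016 ]
```

View pics/crop1.png

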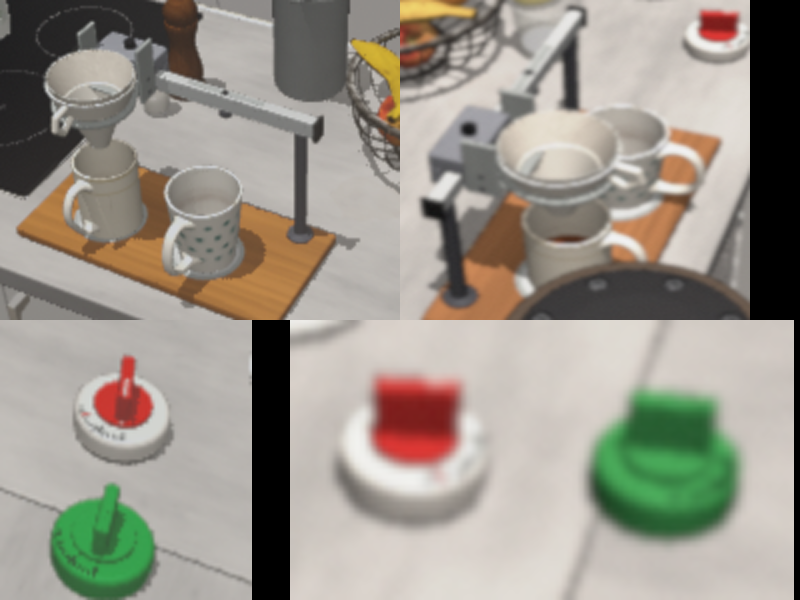

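The crop confirms it: white case with red disc and bar at (404, 333) is the timer. The side plates stand up at about (224, 177) and (252, 192) in the scene view, and about (290, 300) and (306, 265) in the side view.

```bash
python3 - <<'E'
from h import *
S=snap('scene');D=snap('side')
yaw=-.043;C=np.array([.4748,.0434]);ex=np.array([np.cos(yaw),np.sin(yaw)]);ey=np.array([-ex[1],ex[0]])
st=lambda P:((P[:2]-C)@ex,(P[:2]-C)@ey)
for s,q,z in((D,(297,295),.257),(D,(285,291),.257),(S,(219,174),.257),(S,(228,170),.257),(S,(248,182),.257),(S,(257,178),.257),
  (S,(335,205),0),(S,(270,200),0),(S,(405,283),0),(S,(404,278),0),(S,(375,245),.1)):
    P=onz(s,*q,z);print(q,P.round(3),np.round(st(P),3))
r=cv2.resize(S['img'][160:230,200:300,::-1],(800,560),interpolation=cv2.INTER_CUBIC)
cv2.imwrite('pics/crop2.png',r)
# dotted mug: mouth rim ellipse: left 262..right 301 at z .105
E
```

```text
(297, 295) [0.503 0.173 0.257] [0.022 0.131]
(285, 291) [0.53  0.17  0.257] [0.049 0.129]
(219, 174) [0.513 0.176 0.257] [0.032 0.134]
(228, 170) [0.536 0.166 0.257] [0.056 0.125]
(248, 182) [0.512 0.097 0.257] [0.035 0.056]
(257, 178) [0.535 0.087 0.257] [0.059 0.046]
(335, 205) [0.837 0.023 0.   ] [ 0.362 -0.004]
(270, 200) [0.778 0.21  0.   ] [0.295 0.179]
(405, 283) [ 0.612 -0.269  0.   ] [ 0.15  -0.306]
(404, 278) [ 0.628 -0.261  0.   ] [ 0.166 -0.297]
(375, 245) [ 0.604 -0.186  0.1  ] [ 0.139 -0.223]
```

View pics/crop2.png

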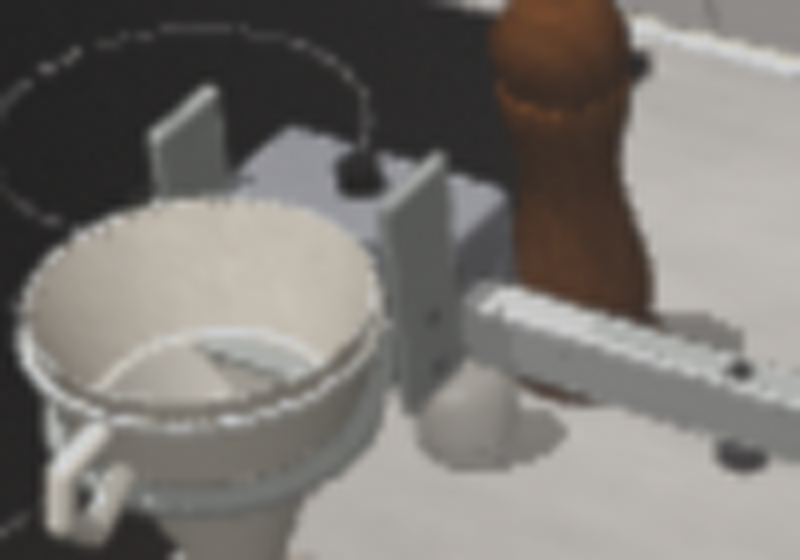

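The left plate's top edge runs from (219, 176) to (226, 171), with its centre near (0.523, 0.171). I'll start moving.

```bash
python3 - <<'E'
from h import *
print(rel([.525,.225,.27]))
S=snap('scene');print(onz(S,292.5,206,.2),onz(S,404,273,.0))
E
```

```text
[40.69772644 27.41205367 -4.35651106]
[0.54145138 0.00083442 0.2       ] [ 0.64511874 -0.25463713  0.        ]
```

Emit:
send_rows --plan '[[[10,6.7,-4.4,0,0,-6],[20,13.5,-4.4,0,0,-12],[30,20,-4.4,0,0,-19],[40.7,27.4,-4.4,0,0,-19],[40.7,27.4,-4.4,0,0,-19],[40.7,27.4,-4.4,0,0,-19],[40.7,27.4,-4.4,0,0,-19],[40.7,27.4,-4.4,0,0,-19]]]' --fingers 0

```text
clock: 1.02
tool_pos: [0.4344, 0.3556, 0.2623]
orientation: [-180.0, -0.0, -2.3]
force: [1.6, 0.9, 0.0]
opening: 0.0398
gripper_force: 0.0
```

Emit:
send_rows --plan '[[[0,0,0,0,0,0],[0,0,0,0,0,0]]]'

```text
clock: 1.18
tool_pos: [0.4349, 0.3556, 0.2623]
orientation: [-180.0, -0.0, -2.6]
force: [0.1, 1.3, 0.1]
opening: 0.0261
gripper_force: 0.0
```

Emit:
send_rows --plan '[[[3.3,4.2,0,0,0,0],[6.5,8.4,0,0,0,0],[9.8,12.7,0,0,0,0],[9.8,12.7,0,0,0,0],[9.8,12.7,2.3,0,0,0],[9.8,12.7,2.3,0,0,0],[9.8,12.7,2.3,0,0,0]]]'

```text
clock: 1.77
tool_pos: [0.5256, 0.2267, 0.2377]
orientation: [179.9, 0.1, -2.4]
force: [0.8, 0.8, 0.3]
opening: 0.0004
gripper_force: 0.0
```

```bash
python3 - <<'E'
from h import *
S=snap('scene');D=snap('side');o=ctrl.get_obs();print(o['tool_pos'],o['orientation'],o['opening'],o['joint_pos'].round(1))
t=np.hstack([cv2.resize(S['img'][110:230,180:310,::-1],(400,370),interpolation=2),cv2.resize(D['img'][240:360,260:390,::-1],(400,370),interpolation=2)])
cv2.imwrite('pics/c3.png',t)
E
```

```text
[0.52618088 0.22782197 0.23943428] [ 1.79999971e+02 -2.34162290e-02 -2.25745973e+00] 0.0005678624922422472 [ 43.   10.5 -11.4   0.  -68.1  44.8]
```

View pics/c3.png

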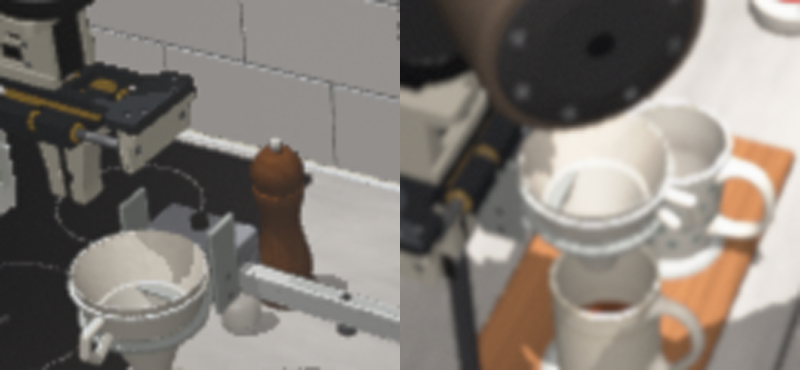

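The closed fingertips stand just left of the plate and in line with it. I'll approach to feel the contact.

Emit:
send_rows --plan '[[[0,0.8,0,0,0,0],[0,1.6,0,0,0,0],[0,2.3,0,0,0,0],[0,2.6,0,0,0,0],[0,2.9,0,0,0,0],[0,2.9,0,0,0,0]]]'

```text
clock: 2.37
tool_pos: [0.5252, 0.1969, 0.2391]
orientation: [-180.0, -0.0, -2.4]
force: [-0.5, 0.8, 0.2]
opening: 0.0005
gripper_force: 0.0
```

Emit:
send_rows --plan '[[[0,0.2,0,0,0,0],[0,0.4,0,0,0,0],[0,0.6,0,0,0,0],[0,0.6,0,0,0,0]]]'

```text
clock: 2.7
tool_pos: [0.5249, 0.1913, 0.2387]
orientation: [180.0, 0.0, -2.4]
force: [-0.1, -0.6, 0.2]
opening: 0.0003
gripper_force: 0.0
```

Emit:
send_rows --plan '[[[0,0.2,0,0,0,0],[0,0.4,0,0,0,0],[0,0.6,0,0,0,0],[0,0.6,0,0,0,0]]]'

```text
clock: 3.03
tool_pos: [0.5249, 0.1874, 0.2388]
orientation: [-179.8, -0.0, -2.3]
force: [-1.5, 7.7, -1.2]
opening: 0.0002
gripper_force: 3.8
```

Contact at about y = 0.189 (7.7 N). I'll push out of the first station.

Emit:
send_rows --plan '[[[0,0.2,0,0,0,0],[0,0.4,0,0,0,0],[0,0.6,0,0,0,0],[0,0.8,0,0,0,0],[0,1.0,0,0,0,0],[0,1.2,0,0,0,0],[0,1.4,0,0,0,0],[0,1.4,0,0,0,0]]]'

```text
clock: 3.7
tool_pos: [0.5242, 0.1711, 0.2388]
orientation: [180.0, -0.0, -2.4]
force: [1.2, 3.2, -1.9]
opening: 0.0006
gripper_force: 1.0
```

Emit:
send_rows --plan '[[[0,0.5,0,0,0,0],[0,1.0,0,0,0,0],[0,1.5,0,0,0,0],[0,2.0,0,0,0,0],[0,2.5,0,0,0,0],[0,3.0,0,0,0,0],[0,3.5,0,0,0,0],[0,3.5,0,0,0,0]]]'

```text
clock: 4.37
tool_pos: [0.5228, 0.1359, 0.2389]
orientation: [180.0, -0.0, -2.4]
force: [0.9, 0.6, -0.9]
opening: 0.0005
gripper_force: 0.8
```

```bash
python3 - <<'E'
from h import *
S=snap('scene');D=snap('side');o=ctrl.get_obs();print(o['tool_pos'],o['orientation'],o['force'])
t=np.hstack([cv2.resize(S['img'][120:300,180:340,::-1],(400,450),interpolation=2),cv2.resize(D['img'][200:380,250:410,::-1],(400,450),interpolation=2)])
cv2.imwrite('pics/c4.png',t)
E
```

```text
[0.52265129 0.13593878 0.23896112] [ 1.79951851e+02  5.09227348e-03 -2.38774700e+00] [-0.41338442  0.36062632  0.53309434]
```

View pics/c4.png

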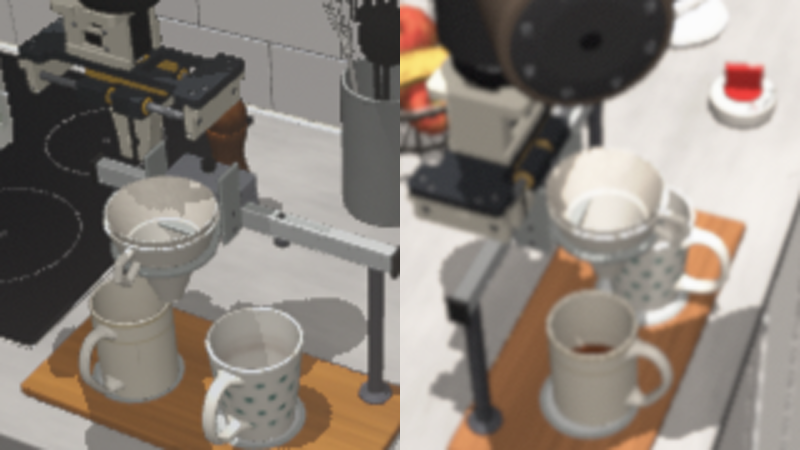

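The carriage slides, about 53 mm along, with the pin head at about (263, 185) in the scene view. I'll go on to 112 mm.

Emit:
send_rows --plan '[[[0,0.4,0,0,0,0],[0,0.8,0,0,0,0],[0,1.2,0,0,0,0],[0,1.6,0,0,0,0],[0,2.0,0,0,0,0],[0,2.4,0,0,0,0],[0,2.8,0,0,0,0],[0,3.2,0,0,0,0]]]'

```text
clock: 5.13
tool_pos: [0.5216, 0.1044, 0.239]
orientation: [-180.0, -0.0, -2.4]
force: [1.2, 4.3, 0.6]
opening: 0.0003
gripper_force: 2.5
```

Emit:
send_rows --plan '[[[0,0.4,0,0,0,0],[0,0.8,0,0,0,0],[0,1.2,0,0,0,0],[0,1.6,0,0,0,0],[0,2.0,0,0,0,0],[0,2.4,0,0,0,0],[0,2.6,0,0,0,0],[0,2.6,0,0,0,0]]]'

```text
clock: 5.8
tool_pos: [0.5203, 0.0778, 0.2389]
orientation: [180.0, 0.0, -2.4]
force: [0.7, 1.2, 1.0]
opening: 0.0004
gripper_force: 0.7
```

Emit:
send_rows --plan '[[[0,0.2,0,0,0,0],[0,0.4,0,0,0,0],[0,0.4,0,0,0,0]]]'

```text
clock: 6.05
tool_pos: [0.52, 0.0741, 0.2388]
orientation: [180.0, 0.0, -2.4]
force: [1.6, 1.4, 1.6]
opening: 0.0004
gripper_force: 0.7
```

Emit:
send_rows --plan '[[[0,0.2,0,0,0,0],[0,0.4,0,0,0,0],[0,0.4,0,0,0,0]]]'

```text
clock: 6.3
tool_pos: [0.5198, 0.0703, 0.2388]
orientation: [180.0, 0.0, -2.4]
force: [0.8, 2.7, 1.4]
opening: 0.0001
gripper_force: 0.9
```

Emit:
send_rows --plan '[[[0,0.2,0,0,0,0],[0,0.3,0,0,0,0],[0,0.3,0,0,0,0]]]'

```text
clock: 6.55
tool_pos: [0.5198, 0.0673, 0.2388]
orientation: [180.0, 0.0, -2.4]
force: [0.1, 2.5, 1.1]
opening: 0.0004
gripper_force: 0.8
```

Emit:
send_rows --plan '[[[0,0.2,0,0,0,0],[0,0.3,0,0,0,0],[0,0.3,0,0,0,0]]]'

```text
clock: 6.8
tool_pos: [0.5192, 0.0639, 0.2384]
orientation: [179.9, 0.1, -2.4]
force: [0.8, 0.2, -0.9]
opening: 0.0004
gripper_force: 0.0
```

Both the force and the pad force dropped to zero, so it may have snapped in. I'll track the pin and the plate numerically.

```bash
cat >> h.py <<'E'
def pin(s,c,r=14):
    u,v=map(int,c);g=cv2.resize(cv2.cvtColor(s['img'][v-r:v+r,u-r:u+r],cv2.COLOR_RGB2GRAY),None,fx=4,fy=4,interpolation=2)
    n,l,st,ce=cv2.connectedComponentsWithStats((g<55).astype(np.uint8))
    return [(round(u-r+ce[i][0]/4,1),round(v-r+ce[i][1]/4,1),int(st[i][4])) for i in range(1,n) if st[i][4]>60]
E
python3 - <<'E'
from h import *
S=snap('scene')
ref=onz(S,245,182,.24);q=onz(S,263,185.2,.24);print(ref,q)
for c in(.118,.125,.13):
    g=proj(S,ref+[-.043*c,-c,0])[0];print(c,g)
print(pin(S,g))
cv2.imwrite('pics/c5.png',cv2.resize(S['img'][150:250,220:340,::-1],(720,600),interpolation=2))
E
```

```text
[0.53064208 0.11838987 0.24      ] [0.53687256 0.07363848 0.24      ]
0.118 [288.68721911 195.50254259]
0.125 [291.37438062 196.33288032]
0.13 [293.30060217 196.92807257]
[(np.float64(291.8), np.float64(196.0), 339)]
```

View pics/c5.png

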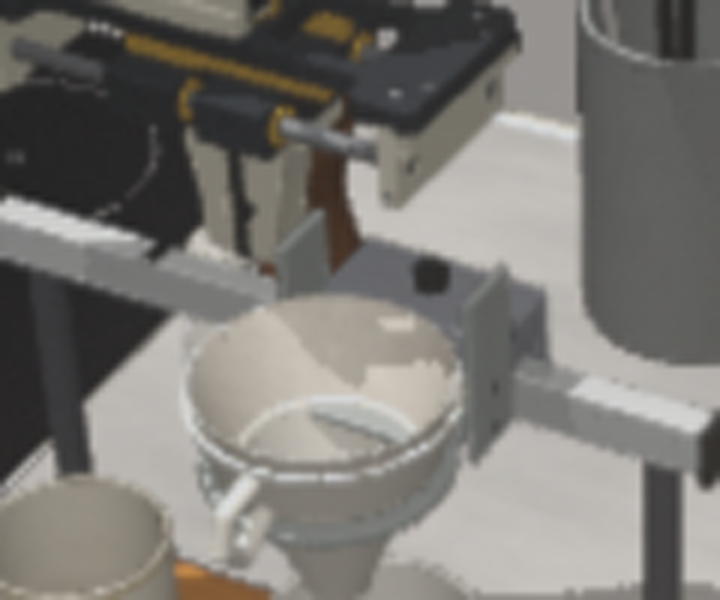

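The pin is at (291.8, 196), so the carriage is at about 0.126. That agrees with the finger, so there has been no clear snap yet. I'll keep creeping.

Emit:
send_rows --plan '[[[0,0.2,0,0,0,0],[0,0.3,0,0,0,0],[0,0.3,0,0,0,0]]]'

```text
clock: 7.1
tool_pos: [0.5195, 0.0613, 0.2387]
orientation: [180.0, 0.0, -2.4]
force: [-0.9, -0.4, -0.7]
opening: 0.0006
gripper_force: 0.0
```

```bash
python3 -c "
from h import *
print(pin(snap('scene'),(293,197)))"
```

```text
[(np.float64(291.8), np.float64(196.0), 337)]
```

Emit:
send_rows --plan '[[[0,0.2,0,0,0,0],[0,0.3,0,0,0,0],[0,0.3,0,0,0,0]]]'

```text
clock: 7.4
tool_pos: [0.5196, 0.0594, 0.2387]
orientation: [-179.9, -0.0, -2.4]
force: [-1.6, 4.8, -0.8]
opening: 0.0007
gripper_force: 2.3
```

```bash
python3 -c "
from h import *
print(pin(snap('scene'),(294,197)))"
```

```text
[(np.float64(291.9), np.float64(196.1), 346)]
```

The finger moved on 5 mm while the pin stayed put, and then the resistance rose to 4.8 N. The carriage is in the notch. I'll back off and lift.

Emit:
send_rows --plan '[[[0,-1.5,0,0,0,0],[0,-3,0,0,0,0],[0,-3,-3.5,0,0,0],[0,-3,-7,0,0,0],[0,-3,-9,0,0,0],[0,-3,-9,0,0,0]]]'

```text
clock: 7.95
tool_pos: [0.5227, 0.0887, 0.3341]
orientation: [-179.9, -0.4, -2.3]
force: [0.3, -0.9, 1.3]
opening: 0.0002
gripper_force: 0.0
```

```bash
python3 - <<'E'
from h import *
S=snap('scene');D=snap('side');print(pin(S,(292,196)))
cv2.imwrite('pics/c6.png',np.hstack([cv2.resize(S['img'][170:300,230:470,::-1],(480,260),interpolation=2),cv2.resize(D['img'][170:300,190:350,::-1],(320,260),interpolation=2)]))
print(rel([.437,-.321,.26]))
for z in(.1,.15,.2):print(z,onz(S,400,240,z).round(3),onz(D,290,225,z).round(3))
E
```

```text
[(np.float64(291.9), np.float64(196.1), 332)]
[-6.69952857 41.26904991  6.91266178]
0.1 [ 0.647 -0.234  0.1  ] [ 0.681 -0.203  0.1  ]
0.15 [ 0.589 -0.25   0.15 ] [ 0.655 -0.147  0.15 ]
0.2 [ 0.53  -0.265  0.2  ] [ 0.628 -0.09   0.2  ]
```

View pics/c6.png

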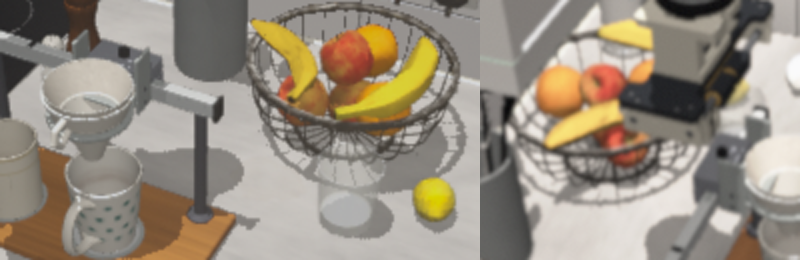

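The dripper hangs over the dotted mug at crop (88, 150), and the pin stays at (291.9, 196.1) after release. The basket rim is well behind the timer. I'll move over to the timer.

Emit:
send_rows --plan '[[[-0.6,4,0,0,0,0],[-1.2,8,0,0,0,0],[-1.8,12,0,0,0,0],[-2.4,16,0,0,0,0],[-3.2,20,0,0,0,0],[-4.0,24,0,0,0,0],[-4.8,28,2,0,0,0],[-5.4,32,4,0,0,0]]]' --fingers 0.5

```text
clock: 8.72
tool_pos: [0.4537, -0.2244, 0.2914]
orientation: [180.0, -0.1, -2.4]
force: [1.0, 0.1, -0.6]
opening: 0.0428
gripper_force: 0.0
```

```bash
python3 - <<'E'
from h import *
print(rel([.437,-.321,.22]))
E
```

```text
[-1.27233097  9.71921302  7.14469058]
```

Emit:
send_rows --plan '[[[-0.5,3.3,2.3,0,0,0],[-0.9,6.5,4.7,0,0,0],[-1.3,9.7,7.1,0,0,0],[-1.3,9.7,7.1,0,0,0],[-1.3,9.7,7.1,0,0,0]]]'

```text
clock: 9.13
tool_pos: [0.4354, -0.32, 0.2178]
orientation: [-179.9, 0.3, -2.6]
force: [0.3, -0.4, 0.9]
opening: 0.0437
gripper_force: 0.0
```

```bash
python3 - <<'E'
from h import *
W=snap('wrist','w1.png');print(W['k1'],W['pose'].round(3).tolist(),proj(W,[.437,-.321,.04]))
E
```

```text
-0.06442838372325554 [[-0.045, -0.949, -0.312, 0.521], [-0.999, 0.042, 0.015, -0.323], [-0.001, 0.313, -0.95, 0.375], [0.0, 0.0, 0.0, 1.0]] [[326.40157201 208.57874087]]
```

View pics/w1.png

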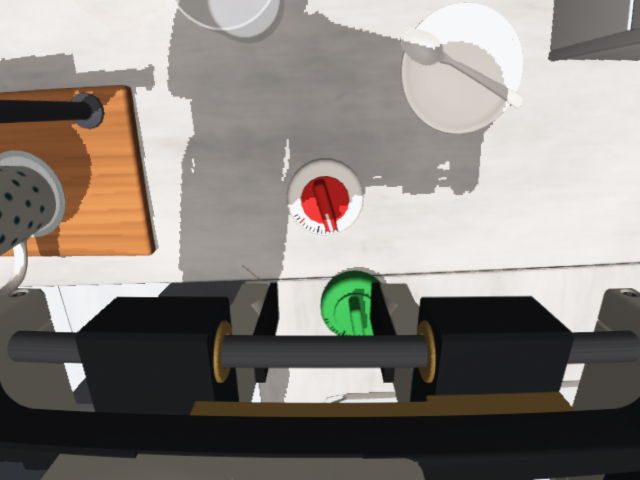

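The wrist view shows the white timer with its red disc at (325, 198). The bar and white pointer run from (322, 182) to (335, 230), the ticks are at lower left, and the green look-alike is at (350, 300). I'll measure numerically.

```bash
cat > t.py <<'E'
from h import *
def timer(cen=(.437,-.321)):
    W=snap('wrist');im=W['img'];c=proj(W,[*cen,.03])[0].astype(int);r=45
    a=im[c[1]-r:c[1]+r,c[0]-r:c[0]+r].astype(int)
    red=((a[...,0]>90)&(a[...,0]>2*a[...,1])&(a[...,0]>2*a[...,2])).astype(np.uint8)
    n,l,st,ce=cv2.connectedComponentsWithStats(red)
    out=[(onz(W,*(ce[i]+c-r),z).round(4)[:2],st[i][4]) for i in range(1,n) if st[i][4]>2 for z in(.026,)]
    big=1+np.argmax(st[1:,4]);hull=cv2.convexHull(np.argwhere(l==big)[:,::-1].astype(np.int32))
    (x,y),(ma,mi),an=cv2.fitEllipse(hull)
    print('red comps',out);print('disc hull centre',(x+c[0]-r,y+c[1]-r),ma,mi,onz(W,x+c[0]-r,y+c[1]-r,.032))
    # dark side / bright top stats: bar top and pointer
    f=np.zeros(l.shape,np.uint8);cv2.fillConvexPoly(f,hull,1)
    wh=((a.min(2)>130)&(cv2.erode(f,np.ones((3,3)))>0)).astype(np.uint8)
    n2,l2,s2,c2=cv2.connectedComponentsWithStats(wh)
    for i in range(1,n2):
        if s2[i][4]>3:
            p=np.argwhere(l2==i)[:,::-1].astype(np.float32);print('white',c2[i]+c-r,s2[i][4],[onz(W,*(q+c-r),.063).round(4)[:2] for q in(c2[i],)])
    return W,c,r
if __name__=='__main__':
    W,c,r=timer();cv2.imwrite('pics/tz.png',cv2.resize(W['img'][c[1]-r:c[1]+r,c[0]-r:c[0]+r,::-1],(600,600),interpolation=2));print(c)
E
python3 t.py
```

```text
red comps [(array([ 0.4415, -0.3198]), np.int32(1665)), (array([ 0.4226, -0.2959]), np.int32(6))]
disc hull centre (np.float64(325.8417053222656), np.float64(203.87619400024414)) 46.213497161865234 54.11894607543945 [ 0.44097203 -0.32023149  0.032     ]
white [329.18867925 223.0754717 ] 53 [array([ 0.4307, -0.3226])]
white [338.18181818 221.81818182] 11 [array([ 0.4315, -0.3306])]
white [322.45454545 225.45454545] 11 [array([ 0.4288, -0.3166])]
[326 207]
```

View pics/tz.png

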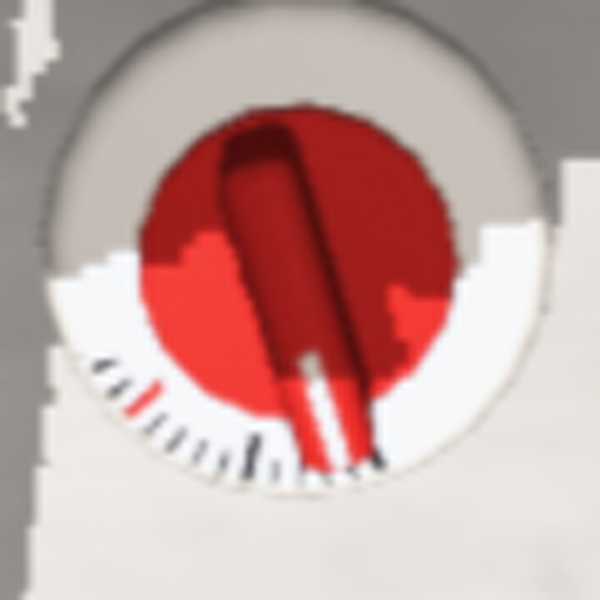

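Zero tick at crop (378, 460), 5 at (252, 458), red 10 at (145, 400); the pointer runs (310, 360) to (340, 465).

```bash
python3 - <<'E'
from h import *
W=snap('wrist');P=lambda u,v,z:onz(W,281+u/6.667,162+v/6.667,z)[:2]
c=P(298,260,.032);print('disc',c)
for n,q in(('l',(140,262)),('r',(457,262)),('t',(298,103)),('b',(298,416))):print(n,P(*q,.032).round(4))
for n,q in(('case l',(42,250)),('r',(551,250)),('b',(300,496))):print(n,P(*q,.02).round(4))
an=lambda d:np.degrees(np.arctan2(d[1],d[0]))
for n,q in(('0',(378,460)),('5',(252,458)),('10',(145,400))):print(n,an(P(*q,.026)-c))
a=P(263,172,.063);b=P(338,470,.063);print('bar ends',a,b,an(b-a),'len',np.linalg.norm(b-a),'mid',(a+b)/2)
a=P(310,360,.063);b=P(340,465,.063);print('ptr',a,b,an(b-a),an(b-c))
print(ctrl.get_obs()['tool_pos'],ctrl.get_obs()['orientation'])
E
```

```text
disc [ 0.4448042  -0.31986562]
l [ 0.4455 -0.2972]
r [ 0.4436 -0.3427]
t [ 0.4674 -0.3208]
b [ 0.4215 -0.3189]
case l [ 0.4452 -0.2819]
r [ 0.4421 -0.3574]
b [ 0.4053 -0.3186]
0 -161.69745748228937
5 165.4461520749906
10 132.49076820353207
bar ends [ 0.46354119 -0.31595804] [ 0.42276848 -0.32421923] -168.54603776531124 len 0.04160121669155088 mid [ 0.44315484 -0.32008864]
ptr [ 0.4381729  -0.32105498] [ 0.42345999 -0.32451197] -166.77748435856714 -167.719079816569
[ 0.43807791 -0.31858646  0.2212664 ] [ 1.79987715e+02 -1.11765324e-02 -2.33379530e+00]
```

Axis ≈ (0.4437, −0.320). The zero mark points to −160°, the pointer is at −168° (timer ≈ 0.13 rad) and the bar yaw is 12°. I'll turn, descend and grip.

Emit:
send_rows --plan '[[[0.6,0.1,4,0,0,-7],[0.6,0.1,8,0,0,-14.4],[0.6,0.1,12,0,0,-14.4],[0.6,0.1,15,0,0,-14.4],[0.6,0.1,17,0,0,-14.4],[0.6,0.1,18.1,0,0,-14.4],[0.6,0.1,18.1,0,0,-14.4]]]'

```text
clock: 9.87
tool_pos: [0.4432, -0.3186, 0.0382]
orientation: [-179.9, 0.1, 12.1]
force: [0.1, 0.4, 0.5]
opening: 0.0441
gripper_force: 0.0
```

Emit:
send_rows --plan '[[[0,0,0,0,0,0],[0,0,0,0,0,0],[0,0,0,0,0,0],[0,0,0,0,0,0],[0,0,0,0,0,0],[0,0,0,0,0,0]]]' --fingers 0

```text
clock: 10.37
tool_pos: [0.4442, -0.3201, 0.0408]
orientation: [180.0, -0.1, 12.0]
force: [0.5, 4.6, 6.7]
opening: 0.0112
gripper_force: 29.9
```

Emit:
send_rows --plan '[[[0,0,0,0,0,5],[0,0,0,0,0,10],[0,0,0,0,0,15],[0,0,0,0,0,20],[0,0,0,0,0,25],[0,0,0,0,0,30],[0,0,0,0,0,35],[0,0,0,0,0,35]]]'

```text
clock: 11.03
tool_pos: [0.4441, -0.3214, 0.0408]
orientation: [179.9, -0.1, -23.3]
force: [-1.8, -5.9, 1.6]
opening: 0.0107
gripper_force: 29.9
```

Emit:
send_rows --plan '[[[0,0,0,0,0,5],[0,0,0,0,0,10],[0,0,0,0,0,15],[0,0,0,0,0,20],[0,0,0,0,0,25],[0,0,0,0,0,30],[0,0,0,0,0,33],[0,0,0,0,0,33]]]'

```text
clock: 11.7
tool_pos: [0.4431, -0.3224, 0.0407]
orientation: [179.9, -0.1, -56.1]
force: [-4.7, -13.7, 1.3]
opening: 0.0107
gripper_force: 29.9
```

Emit:
send_rows --plan '[[[0,0,0,0,0,1],[0,0,0,0,0,2],[0,0,0,0,0,3],[0,0,0,0,0,3],[0,0,0,0,0,3]]]'

```text
clock: 12.12
tool_pos: [0.4431, -0.3224, 0.0408]
orientation: [179.9, -0.1, -59.0]
force: [-5.4, -14.1, 2.2]
opening: 0.0108
gripper_force: 29.9
```

```bash
python3 -c "
from h import *
o=ctrl.get_obs();print(o['orientation'],o['moment'],o['force'],o['joint_pos'])"
```

```text
[ 1.79889275e+02 -9.88632865e-02 -5.89572547e+01] [-5.17488616  1.74715569  0.00546378] [ -5.36712109 -14.0581596    2.21191258] [-15.44675277  19.84865588 -28.49297043   0.2231962  -41.66312226
  46.32265393]
```

The bar is at yaw −59°, timer ≈ 1.37 rad, past the red mark. Now back to 4 minutes (yaw −7.7°).

Emit:
send_rows --plan '[[[0,0,0,0,0,-5],[0,0,0,0,0,-10],[0,0,0,0,0,-15],[0,0,0,0,0,-20],[0,0,0,0,0,-25],[0,0,0,0,0,-30],[0,0,0,0,0,-35],[0,0,0,0,0,-35]]]'

```text
clock: 12.78
tool_pos: [0.444, -0.3214, 0.0407]
orientation: [179.9, -0.1, -23.6]
force: [-1.7, -6.7, 2.5]
opening: 0.0106
gripper_force: 29.9
```

Emit:
send_rows --plan '[[[0,0,0,0,0,-4],[0,0,0,0,0,-8],[0,0,0,0,0,-12],[0,0,0,0,0,-15],[0,0,0,0,0,-16.3],[0,0,0,0,0,-16.3],[0,0,0,0,0,-16.3]]]'

```text
clock: 13.37
tool_pos: [0.4442, -0.3208, 0.0407]
orientation: [180.0, -0.1, -7.7]
force: [-1.5, -2.3, 5.9]
opening: 0.0109
gripper_force: 29.9
```

Emit:
send_rows --plan '[[[0,0,0,0,0,0],[0,0,0,0,0,0],[0,0,0,0,0,0],[0,0,0,0,0,0],[0,0,0,0,0,0]]]' --fingers 0.5

```text
clock: 13.78
tool_pos: [0.4437, -0.32, 0.0398]
orientation: [-180.0, 0.0, -7.7]
force: [-0.9, -0.3, -0.6]
opening: 0.0386
gripper_force: 0.0
```

Emit:
send_rows --plan '[[[0,0,-2,0,0,0],[0,0,-5,0,0,0],[0,0,-9,0,0,0],[0,0,-13,0,0,0],[0,0,-17,0,0,0],[0,0,-18,0,0,0],[0,0,-18,0,0,0]]]'

```text
clock: 14.37
tool_pos: [0.4458, -0.321, 0.2244]
orientation: [179.9, -0.4, -7.6]
force: [-0.1, 0.2, -0.8]
opening: 0.0441
gripper_force: 0.0
```

```bash
python3 - <<'E'
from t import *
W,c,r=timer((.4437,-.320));S=snap('scene');print(c,pin(S,(292,196)))
x=cv2.resize(W['img'][c[1]-r:c[1]+r,c[0]-r:c[0]+r,::-1],(600,600),interpolation=2)
cv2.imwrite('pics/tf.png',x)
E
```

```text
red comps [(array([ 0.4412, -0.3194]), np.int32(1609)), (array([ 0.4232, -0.2963]), np.int32(4))]
disc hull centre (np.float64(323.7079277038574), np.float64(214.43474578857422)) 45.380149841308594 53.38114547729492 [ 0.4405752  -0.31926426  0.032     ]
white [323.75       232.91071429] 56 [array([ 0.4313, -0.318 ])]
white [316.22222222 234.22222222] 18 [array([ 0.4309, -0.3111])]
white [331.38461538 234.15384615] 13 [array([ 0.4292, -0.3247])]
[324 210] [(np.float64(292.0), np.float64(197.0), 86)]
```

```bash
python3 - <<'E'
from h import *
W=snap('wrist');g=W['img'].astype(int)
an=lambda d:np.degrees(np.arctan2(d[1],d[0]))%360
for A in((.4437,-.3203),(.4444,-.3200)):
    # sample ring at tick radius in world, print dark/red minima angles
    th=np.arange(118,215,.5);prof=[]
    val=[]
    for t in th:
        v=[]
        for rr in np.arange(.0315,.0351,.0006):
            u=proj(W,[A[0]+rr*np.cos(np.radians(t)),A[1]+rr*np.sin(np.radians(t)),.026])[0]
            v.append(cv2.getRectSubPix(W['img'].astype(np.float32)[...,1],(1,1),(float(u[0]),float(u[1])))[0,0])
        val.append(np.mean(v))
    val=np.array(val)
    print(A,[(th[i],int(val[i])) for i in range(1,len(th)-1) if val[i]<=val[i-1] and val[i]<val[i+1] and val[i]<225])
# red bar part: pixels of red beyond disc hull / pointer white PCA
a=g[205:260,295:350];m=((a.min(2)>130)).astype(np.uint8)
n,l,st,ce=cv2.connectedComponentsWithStats(m)
i=l[233-205,324-295];print('label',i,st[i])
# ring of bar at r 17..21 on top plane: red band centre
for r0 in(.012,.016,.019,.021):
    for A in((.4437,-.3203),):
        th=np.arange(150,200,.5);w=[]
        for t in th:
            u=proj(W,[A[0]+r0*np.cos(np.radians(t)),A[1]+r0*np.sin(np.radians(t)),.063])[0]
            p=cv2.getRectSubPix(W['img'][...,:3],(1,1),(float(u[0]),float(u[1])))[0,0].astype(int);w.append((p[0]>120 and p[1]<.55*p[0],p[1]))
        w=np.array(w);red=th[w[:,0]>0];print(r0,'red span',red.min() if len(red) else 0,red.max() if len(red) else 0,'G',w[::4,1].tolist())
E
```

```text
(0.4437, -0.3203) [(np.float64(124.5), 196), (np.float64(130.5), 128), (np.float64(137.5), 194), (np.float64(144.0), 194), (np.float64(150.5), 191), (np.float64(157.5), 180), (np.float64(165.0), 70), (np.float64(177.0), 81), (np.float64(190.5), 195), (np.float64(197.5), 141)]
(0.4444, -0.32) [(np.float64(118.5), 174), (np.float64(125.5), 198), (np.float64(132.0), 126), (np.float64(138.5), 197), (np.float64(145.0), 204), (np.float64(151.5), 198), (np.float64(158.5), 185), (np.float64(165.5), 58), (np.float64(177.5), 64), (np.float64(191.0), 199), (np.float64(197.5), 140)]
label 1 [   0    0   55   55 1926]
0.012 red span 150.0 199.5 G [43, 47, 52, 58, 75, 96, 131, 179, 216, 232, 242, 231, 216, 164, 112, 85, 60, 51, 45, 41, 38, 37, 38, 40, 45]
0.016 red span 153.5 188.0 G [217, 155, 77, 59, 50, 57, 79, 111, 177, 221, 241, 230, 200, 129, 83, 53, 47, 47, 55, 104, 161, 207, 236, 245, 247]
0.019 red span 156.5 185.5 G [238, 229, 209, 119, 67, 49, 57, 84, 135, 211, 236, 232, 192, 108, 68, 49, 46, 53, 105, 170, 226, 240, 244, 243, 238]
0.021 red span 159.5 181.0 G [169, 184, 217, 214, 138, 84, 65, 75, 98, 177, 222, 225, 182, 106, 70, 103, 135, 152, 156, 159, 204, 234, 238, 216, 182]
```

The zero tick reads 198.7° and the pointer 170–172°, so the timer is at about 0.46–0.50 rad, near 4 minutes. The pin is unchanged and the gripper is clear, so I'm handing in.

```bash
python3 -c "
from plant import ctrl
print(ctrl.close_job())"
```

```text
the job is handed in; nothing more can be done
None
```

The job is handed in, though no verdict came back: by my measurements the carriage sits in the station over the dotted mug, and the timer was wound to about 1.37 rad and turned back to about 0.48 rad (4 minutes).

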